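Square up a bangle-bending jig in its locating corner

ROBOT

A 7-joint arm with a two-finger parallel gripper is mounted at the origin on the work surface. World frame = base frame: x ahead of the robot, y to its left, z up, the work surface at z = 0. Lengths are in mm, angles in rad, forces in N, time in s.
With the tool pointing down it reaches from about 400 to 850 mm from the base axis. Payload 4.4 kg.
Tool frame: the origin (TCP) lies midway between the tips of the shut fingers; the grasp point (between the pads) lies r.tcp_to_grasp behind it (r.tcp_to_grasp is the distance from the TCP to the grasp point, in mm); z points along the fingers, y is the line along which they close (so a half turn about z gives the same grasp; the last joint's range is limited). The gripper opens to 94 mm and grips with 3 to 60 N. Pads are 16 mm wide; open, the fingers measure 119 mm over their backs; the gripper's body (75 mm by 177 mm) begins 78 mm behind the grasp point.
Start: joints at [1.211, 0.628, 0.038, 1.517, -0.027, 0.996, -0.02], TCP at [188.263, -622.154, 205.478] pointing down, gripper open.
Joint ranges: [-3.06, 3.06], [-0.37, 2.12], [-1.25, 1.32], [0.18, 2.47], [-1.1, 4.24], [0.23, 1.98], [-2.94, 2.94]. Speed limits (rad/s): [2.57, 2.57, 3.14, 3.14, 3.14, 3.14, 3.14].

INTERFACE

Orientations are given as a rotation vector (axis times angle).
In Python, from workcell import r, get_image gives the robot as it stands.
- The arm moves only by the shell command python3 -m crank 'ROWS' [OPENING] [FORCE]. ROWS is JSON, one flat list of numbers, 4 for each row, row after row: the shift along the world's x, y, z in mm, then the turn about the world's z in degrees. A call has 1 to 12 rows; each row is the pose to reach, as a shift and turn from the pose commanded when the call began; what a row does not reach only later rows make up. A row lasts 1/10 s, in which the tool goes at most 50 mm and 8.59 degrees, less where a joint would pass 70% of its speed; a pose out of reach is approached as far as the arm can. A call with a gripper value outside its range is refused whole. OPENING is the opening, from -1 (shut) to 1 (fully open), set as the call begins (- or left out, the last holds). The fingers move at their own pace and stop on an object; FORCE is the grip in N (left out, the last holds). Time passes only in rows, so rows that repeat a pose let the fingers close. It gives the time, the measured TCP pose, the force, the opening and the grip force at its end, in the units of the state.
- r.read_state(): the state, without advancing time (a new reading comes with each control period).
- get_image(name): name is "scene" or "top" or "wrist"; returns a dict with "color" (480x640x3 uint8, red, green, blue), "vfov" (degrees; the focal length in pixels is half the picture's height over the tangent of half this angle, whatever the lens; pixels are square), "cx", "cy" (the principal point, pixels), "origin" and "attitude" of the camera in the world; the wrist camera has in their place "tool_from_camera" (4x4, takes a point from camera to tool coordinates, whose origin is the TCP and whose axes are the flange's). Camera axes: x right, y down, z forward; pixel columns grow to the right and rows downward; lengths in mm; the calibration is good to about 2 mm. A picture is of the moment at which its call begins: read the wrist's pose just before it. There is no depth.
- r.finish_job(): hands the job in; it is judged then, once.
The state is a dict: "clock": time; "joint_pos": joint angles; "joint_vel": joint speeds; "joint_torque": joint torques, N m; "eef_pos": TCP position; "ee_rot": TCP orientation; "contact_force": force on the tool from outside, world axes, zero at the start; "torque": the same for the moment, N m; "finger_gap": finger opening in mm; "grasp_force": force on a finger pad.
Only numpy, scipy, OpenCV 4.12 (cv2) and the standard library are available. Lean on these libraries where they do the work, as an engineer would, in place of code of your own. Each camera call takes 0.05 s, during which the arm holds its last target. There are 200 camera calls.

TASK

Push the bending jig across the steel bench plate until its long far edge lies flush along the fixed rail and its end is butted up against the square stop (the rectangular block at one end of the rail, not the round post at the other). Push the jig only by the edges of its slab, keep your fingers off the round former and pin on top of it, do not lift or tip it, and leave everything else on the bench where it is. Finish with the jig at rest and your hand clear of it.

Things in the scene. Friction and masses are not known exactly. Their poses are not given: they have to be found in the camera images.
- jig: Bangle-bending jig, loose, to be pushed: plain aluminium slab 100 mm (its x) by 130 mm (its y) by 20 mm high, about 0.5 to 0.9 kg, lying flat on the steel bench plate, sliding with friction coefficient about 0.5 to 0.7. Origin at the centre of the slab's underside, z up. It starts between robot and rail, up to 0.3 rad askew to it; the +x long face is the one that goes to the rail.
- former: The steel parts standing fixed on top of the jig, not to be touched: a round former 48 mm in diameter, 28 mm tall, and a pin 12 mm in diameter, 26 mm tall, whose axis lies 42 mm along +y of the former's. Origin: centre of the former's foot, which is 12 mm along -y of the jig's origin and 20 mm above the jig's underside.
- rail: Straight steel rail bolted to the bench plate, fixed: 24 mm (its x) by 400 mm (its y) by 28 mm high, with two 3 mm screw heads on top. Origin at the centre of its underside, on top of the bench plate (the plate is 6 mm thick, so its top is at z = 0.006). Its straight face towards the robot is the plane 12 mm along -x of the origin. Its position and yaw vary.
- square_stop: Square stop, fixed: rectangular steel block 60 mm (its x) by 30 mm (its y) by 32 mm high with two 3 mm screw heads, its axes parallel to the rail's, one 30 mm end against the rail's front face, 170 mm from the rail's middle, at either the left or the right end. Origin: centre of its underside. Its flat face that looks to the rail's middle lies 15 mm from the origin along its y.
- round_post: Round steel post 30 mm in diameter, 32 mm high plus a 3 mm screw head, fixed, at the other end of the rail from the square stop, 170 mm from the rail's middle and its axis 30 mm in front of the rail's face. Not the stop to use. Origin: centre of its underside.
- bangle: Loose bystander, to be left alone: brass ring 64 mm across, 8 mm high, lying flat beside the jig on the left. Origin: centre of its underside.
- punch: Loose bystander, to be left alone: steel doming punch standing upright on a 28 mm foot, 56 mm tall, beside the jig on the right. Origin: centre of its foot.
- screwdriver: Loose bystander, to be left alone: screwdriver with red handle, lying at the left. Origin on its underside, its x along the shaft.
- mallet: Loose bystander, to be left alone: small hammer lying at the right. Origin on its underside, its x along the handle.
- big_bangle: Loose bystander, to be left alone: brass ring 72 mm across, 8 mm high, lying flat at the right, nearer the robot. Origin: centre of its underside.
- oil_jar: Loose bystander, to be left alone: small amber glass jar with black cap, 44 mm across, 55 mm tall, at the left. Origin: centre of its underside.
Things that resemble listed ones, but are neither listed nor needed, are in the scene too. Of the things shaped like the jig, the aluminium one is meant.

How it is judged (in metres and radians):
At the end, for the whole second after the job is handed in: The jig lies flat and at rest, its long face within 2.5 mm of the rail's face and parallel to it within 0.03 rad (1.7 degrees), its end within 2.5 mm of the square stop's inner face, and the robot is clear of it (angle between the y axis of jig and the y axis of rail, either way round below 0.03 rad and x of jig in the frame of rail between -0.0645 and -0.058 m and y of jig in the frame of square_stop between -0.0825 and 0.0825 m and y of jig in the frame of rail between -0.1 and 0.1 m and height (world z) of jig below 0.009 m and angle between jig's own z axis and vertical below 0.05 rad and linear speed of jig below 0.01 m/s and contact force between the fingers and jig below 0.2 N); the robot touches nothing.
It fails at once if the jig is lifted or tipped (raised over 8 mm or tilted over 0.12 rad) (height (world z) of jig above 0.014 m or angle between jig's own z axis and vertical above 0.12 rad).
It fails at once if the fingers touch the former or pin on the jig (over 1 N) (contact force between the fingers and former above 1 N).
It fails at once if a bystander is disturbed (moved over 15 mm) (distance of any of bangle, punch, screwdriver, mallet, big_bangle, oil_jar from where it was at the start of the episode above 0.015 m).
It also fails if it takes over 56 s, if anything falls off the work surface, if the arm or the gripper's body presses on something with over 40 N, if the wrist force passes 120 N, or if a joint passes its speed limit or range.

## Working session

There is one attempt and no reset: what is moved stays moved. The work goes in short steps, Python scripts to look and compute and a shell command to move; the robot and the scene stay as the last step left them, time stands still between calls to the robot, and variables do not carry over. Pictures are saved under pics/ and viewed, at most 10 in all, crops included, and the job is handed in when it is done.

```bash
mkdir -p pics; ls
python3 - <<'E'
from workcell import r,get_image
import cv2,numpy as np
for n in("top","scene"):
    d=get_image(n);cv2.imwrite(f"pics/{n}0.png",d["color"][:,:,::-1]);print({k:v for k,v in d.items() if k!="color"})
s=r.read_state();print(s,r.tcp_to_grasp)
E
```

```text
pics
{'vfov': 47.71106571474375, 'cx': 311.23255800713616, 'cy': 243.92784046684918, 'origin': array([ 351.81693763,    5.48229931, 1172.47197487]), 'attitude': array([-2.14449784,  2.17869734, -0.11129883])}
{'vfov': 50.7032781897504, 'cx': 321.88455738986096, 'cy': 236.38307467711772, 'origin': array([1144.41138529,  147.44697862,  740.09892982]), 'attitude': array([-1.60600994, -1.94986209,  0.83812401])}
{'clock': 0.1, 'joint_pos': array([ 1.2111931 ,  0.62926851,  0.03846596,  1.51824541, -0.02700731,
        0.99632419, -0.02002133]), 'joint_vel': array([ 1.70592083e-04, -3.09726598e-03, -1.06533626e-04, -2.06057808e-03,
        4.99382060e-04, -4.16416259e-05, -1.71469996e-04]), 'joint_torque': array([ 2.98183695e-03, -5.50782502e+01,  1.14737280e+00, -1.87115622e+01,
       -5.22207166e-02,  1.92217575e-02,  2.29988257e-05]), 'eef_pos': array([ 188.08118652, -621.56491364,  204.64406768]), 'ee_rot': array([-3.10607902e+00, -4.59532269e-01,  4.34515048e-04]), 'contact_force': array([ 0.31340762,  0.46286896, -0.71119442]), 'torque': array([-0.03828988, -0.05265083,  0.00753205]), 'grasp_force': 0.0, 'finger_gap': 94.0579202297095} 18.8
```

View pics/top0.png

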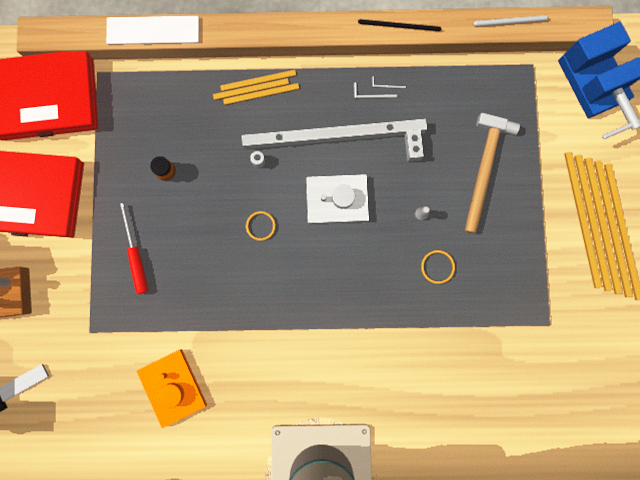

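View pics/scene0.png

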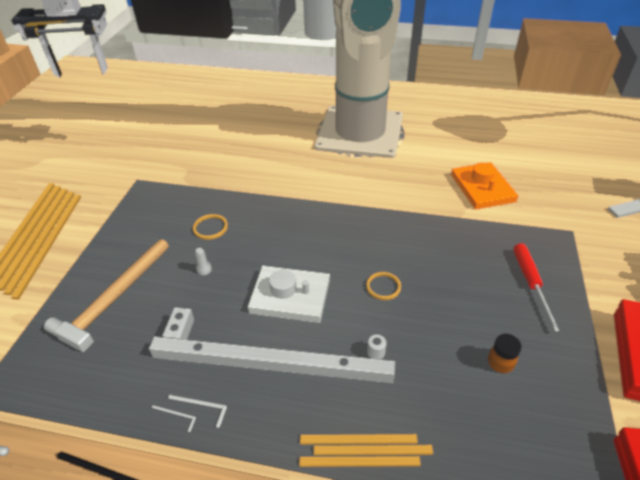

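The top view shows two things shaped like the jig: a bright aluminium slab at (337,199) and an orange one at (172,388). The aluminium one lies on the plate between robot and rail, so it fits the description. The square stop is at (415,144), at the rail's right end, and the round post is at (257,158). I'll confirm in a crop.

```bash
cat > h.py <<'E'
from workcell import r,get_image
import cv2,numpy as np
from scipy.spatial.transform import Rotation as R
def cam(d):
    f=240/np.tan(np.radians(d["vfov"])/2); return f,R.from_rotvec(d["attitude"]).as_matrix(),np.array(d["origin"])
def ray(d,px,z):
    f,A,o=cam(d); px=np.atleast_2d(px).astype(float)
    v=np.c_[(px[:,0]-d["cx"])/f,(px[:,1]-d["cy"])/f,np.ones(len(px))]@A.T
    return o+v*((z-o[2])/v[:,2])[:,None]
def tri(d1,p1,d2,p2):
    M=[];b=[]
    for d,p in((d1,p1),(d2,p2)):
        o=cam(d)[2];v=ray(d,p,0)[0]-o;v/=np.linalg.norm(v);P=np.eye(3)-np.outer(v,v);M.append(P);b.append(P@o)
    return np.linalg.lstsq(np.vstack(M),np.hstack(b),rcond=None)[0]
E
python3 - <<'E'
from h import *
a=cv2.imread("pics/top0.png")[105:235,235:440]; b=cv2.imread("pics/scene0.png")[250:385,140:400]
a=cv2.resize(a,None,fx=3.6,fy=3.6,interpolation=2);
cv2.imwrite("pics/c1.png",a)
cv2.imwrite("pics/c2.png",cv2.resize(b,None,fx=3,fy=3,interpolation=2))
E
```

```text
(no output)
```

View pics/c1.png

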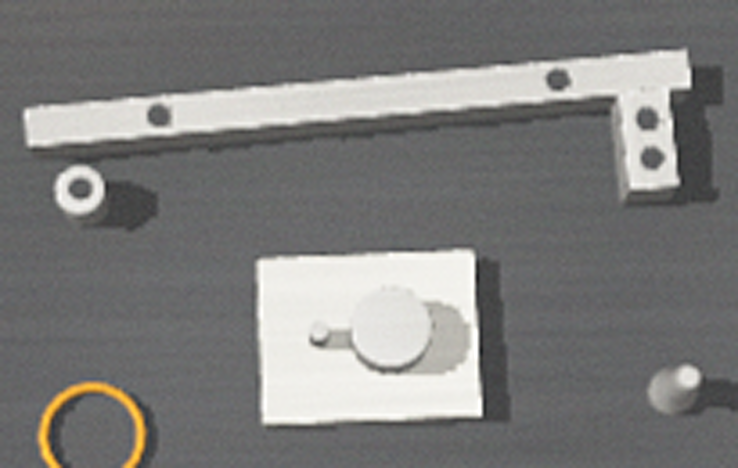

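View pics/c2.png

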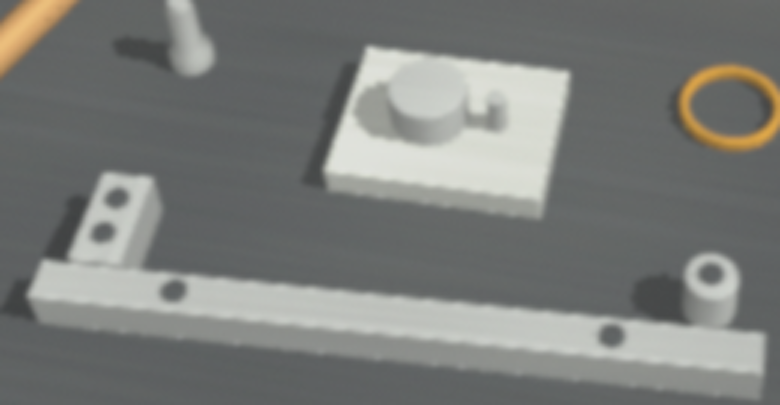

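Confirmed: it is a plain aluminium slab with former and pin, pin to the left (+y), square stop at the right end. Next I measure it.

Run:
```python
from h import *
np.set_printoptions(precision=1,suppress=True)
t=get_image("top");s=get_image("scene")
T=lambda x,y:(x/3.6+235-.36,y/3.6+105-.36); S=lambda x,y:(x/3+140-.33,y/3+250-.33)
for n,a,b in[("jNR",(482,415),(367,46)),("jNL",(263,423),(570,70)),("jFL",(258,258),(545,202)),("jFR",(474,250),(325,176)),
 ("rLn",(30,147),(765,333)),("rRn",(690,88),(42,262)),("rLf",(24,108),(760,372)),("sNi",(628,190),(154,178)),("sNo",(676,187),(103,173)),
 ("screwL",(159,115),(611,335)),("post",(80,189),(711,274)),("former top",(391,328),(428,88))]:
    print(n,tri(t,T(*a),s,S(*b)))
g=cv2.cvtColor(t["color"],cv2.COLOR_RGB2GRAY)
def rect(mask,x0,y0,x1,y1,z,name):
    m=np.zeros_like(mask);m[y0:y1,x0:x1]=mask[y0:y1,x0:x1]
    c=max(cv2.findContours(m,0,1)[0],key=cv2.contourArea)[:,0]
    w=ray(t,c,z)[:,:2].astype(np.float32);q=cv2.minAreaRect(w);print(name,q);return w
m=(g>165).astype(np.uint8)
rect(m,295,165,380,230,26,"jig")
# subpixel: rail front edge by columns
def edge(cols,y0,y1,th=165):
    o=[]
    for x in cols:
        c=g[y0:y1,x].astype(float); i=np.where(c>th)[0][-1]; o.append((x,y0+i+(c[i]-th)/(c[i]-c[i+1])))
    return np.array(o)
def fit(w):
    vx,vy,x,y=cv2.fitLine(w.astype(np.float32),cv2.DIST_HUBER,0,.01,.01).ravel();return (x,y),np.degrees(np.arctan2(-vx*np.sign(vy),abs(vy)))
e=edge(range(265,400,1),115,152);w=ray(t,e,34)[:,:2];print("rail front",fit(w))
e=edge(range(312,365),200,235);print("jig near edge",fit(ray(t,e,26)[:,:2]))
def edgeR(rows,x0,x1,th=165,z=38):
    o=[]
    for y in rows:
        c=g[y,x0:x1].astype(float); i=np.where(c>th)[0][0]; o.append((x0+i-(c[i]-th)/(c[i]-c[i-1]),y))
    return ray(t,np.array(o),z)[:,:2]
print("stop inner",fit(edgeR(range(137,156),398,415)));print("g row",g[148,400:425])
h=cv2.cvtColor(t["color"],cv2.COLOR_RGB2HSV);y=((h[...,1]>150)&(h[...,0]>10)&(h[...,0]<30)).astype(np.uint8)
rect(y,240,200,285,250,14,"bangle");rect(y,415,240,460,290,14,"bigb")
print("punch foot",ray(t,T(672,395),6))
```

```text
jNR [ 528.2 -110.6   23.3]
jNL [525.3  20.3  24.1]
jFL [625.8  23.3  20.9]
jFR [ 629.2 -108.3   18.3]
rLn [694.4 158.2  29.9]
rRn [ 724.2 -241.    29.5]
rLf [718.4 159.8  31. ]
sNi [ 660.4 -199.9   34.2]
sNo [ 662.3 -229.7   34. ]
screwL [712.1  79.2  32.2]
post [666.5 126.6  35.5]
former top [576.4 -56.   48.9]
jig ((576.2451171875, -43.75244903564453), (100.9964370727539, 130.78707885742188), 1.396081805229187)
rail front ((np.float32(704.58057), np.float32(10.690855)), np.float32(4.199635))
jig near edge ((np.float32(525.4121), np.float32(-27.267588)), np.float32(1.5161219))
stop inner ((np.float32(683.34784), np.float32(-197.31157)), np.float32(-85.63763))
g row [ 99 103  96 105 100 116 141 144 168 239 227 229 203 100 101  94  99  93
  93 150 226 231 221  54  67]
bangle ((521.4608154296875, 121.33828735351562), (61.79322052001953, 61.022159576416016), 44.2455940246582)
bigb ((426.3447570800781, -256.6531677246094), (70.04544830322266, 70.29712677001953), 43.415435791015625)
punch foot [[ 541.2 -227.5    6. ]]
```

```bash
python3 -m crank '[40,80,0,-2, 75,140,0,-4, 95,180,0,-6, 115,220,0,-8, 140,260,0,-10, 160,300,0,-12, 180,340,0,-12.5, 200,380,0,-12.5, 225,425,0,-12.5, 245,465,0,-12.5, 265,500,0,-12.5, 285,535,0,-12.5]' 0.7
python3 -m crank '[18,37,-30,0, 18,37,-70,0, 18,37,-110,0, 18,37,-125,0, 18,37,-125,0, 18,37,-125,0]'
python3 - <<'E'
from h import *
d=get_image("top");cv2.imwrite("pics/t1.png",d["color"][:,:,::-1]);s=r.read_state();print(s["eef_pos"],s["ee_rot"],s["contact_force"],s["joint_pos"],s["finger_gap"],s["clock"])
print(np.degrees(np.arctan2(*R.from_rotvec(s["ee_rot"]).as_matrix()[[1,0],1])))
E
```

```text
clock: 1.4
eef_pos: [470.8, -90.7, 205.6]
ee_rot: [3.139, 0.119, 0.001]
contact_force: [1.3, -0.6, 0.4]
finger_gap: 80.0
grasp_force: 0.0
clock: 2.0
eef_pos: [488.5, -55.7, 80.7]
ee_rot: [3.139, 0.119, 0.0]
contact_force: [-0.4, 0.1, 1.1]
finger_gap: 79.9
grasp_force: 0.0
[489.01843738 -55.80015108  81.36292881] [3.13913100e+00 1.18362936e-01 2.68640440e-03] [-0.14287603  0.03991385  0.60064468] [ 0.04374012  0.60185909  0.01869446  2.06667689 -0.02316224  0.47152214
 -1.41565322] 79.92406761393295 2.05
-85.6813124013546
```

```bash
python3 -m crank '[0,6,-30,0, 0,6,-55,0, 0,6,-66,0, 0,6,-66,0, 0,6,-66,0]'
python3 - <<'E'
from h import *
a=get_image("top")["color"][105:255,235:440,::-1];b=get_image("scene")["color"][200:385,140:400,::-1]
a=cv2.resize(a,(400,293),interpolation=2);b=cv2.resize(b,(400,285),interpolation=2)
cv2.imwrite("pics/t2.png",np.hstack([a[:285],b]))
E
```

```text
clock: 2.55
eef_pos: [489.0, -49.9, 15.5]
ee_rot: [3.139, 0.118, 0.003]
contact_force: [0.5, -0.0, -0.2]
finger_gap: 80.1
grasp_force: 0.0
```

View pics/t2.png

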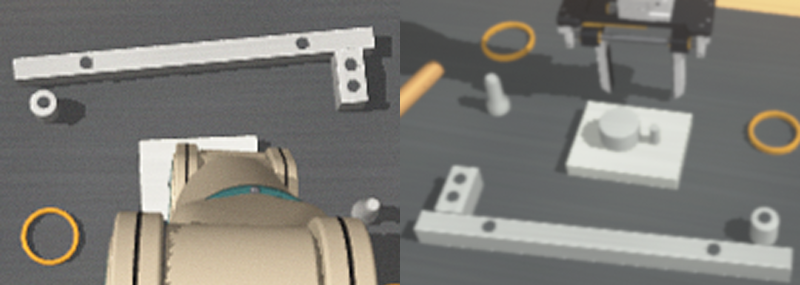

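The fingers are down behind the near edge, clear of the slab, former and bystanders. Now I push along the rail's normal.

```bash
python3 -m crank '[10,0.7,0,0, 18,1.3,0,0, 24,1.8,0,0, 30,2.2,0,0, 36,2.7,0,0, 42,3.1,0,0, 48,3.6,0,0, 54,4,0,0, 60,4.5,0,0, 66,4.9,0,0, 72,5.3,0,0, 78,5.8,0,0]'
python3 -m crank '[6,0.4,0,0, 12,0.9,0,0, 18,1.3,0,0, 22,1.6,0,0, 25,1.9,0,0, 25,1.9,0,0]'
python3 - <<'E'
from h import *
a=get_image("top")["color"][105:255,235:440,::-1];b=get_image("scene")["color"][200:385,140:400,::-1]
a=cv2.resize(a,(400,293),interpolation=2);b=cv2.resize(b,(400,285),interpolation=2)
cv2.imwrite("pics/t3.png",np.hstack([a[:285],b]))
E
```

```text
clock: 3.85
eef_pos: [562.7, -44.0, 14.0]
ee_rot: [-3.139, -0.119, 0.012]
contact_force: [-6.7, -0.6, 5.9]
finger_gap: 80.2
grasp_force: 3.3
clock: 4.45
eef_pos: [589.1, -42.0, 14.0]
ee_rot: [-3.139, -0.119, 0.007]
contact_force: [-4.6, -0.6, 2.1]
finger_gap: 79.5
grasp_force: 2.5
```

View pics/t3.png

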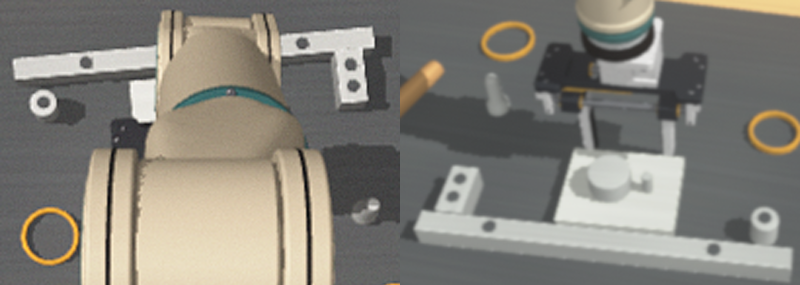

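The jig is square to the rail, with about a centimetre left. I'll creep on until the force rises.

```bash
python3 -m crank '[3,0.2,0,0, 5,0.4,0,0, 6,0.4,0,0, 6,0.4,0,0]'
python3 -m crank '[1,0.1,0,0, 2,0.1,0,0, 3,0.2,0,0, 3,0.2,0,0]'
python3 -m crank '[1,0.1,0,0, 2,0.1,0,0, 2,0.1,0,0]'
```

```text
clock: 4.95
eef_pos: [597.3, -41.3, 14.2]
ee_rot: [-3.139, -0.119, -0.0]
contact_force: [-2.8, -0.1, -1.0]
finger_gap: 79.7
grasp_force: 1.1
clock: 5.35
eef_pos: [599.7, -41.3, 14.4]
ee_rot: [-3.139, -0.119, 0.001]
contact_force: [-3.6, -0.2, -2.2]
finger_gap: 80.0
grasp_force: 1.7
clock: 5.65
eef_pos: [599.8, -41.3, 14.4]
ee_rot: [-3.139, -0.119, 0.007]
contact_force: [-7.3, -0.6, 2.6]
finger_gap: 79.9
grasp_force: 3.6
```

```bash
python3 -m crank '[1.5,0.1,0,0, 3,0.2,0,0, 3,0.2,0,0]'
python3 -m crank '[2,0.1,0,0, 2,0.1,0,0]'
```

```text
clock: 5.95
eef_pos: [599.8, -41.2, 14.4]
ee_rot: [-3.139, -0.118, 0.016]
contact_force: [-11.6, 0.5, 8.8]
finger_gap: 79.9
grasp_force: 6.2
clock: 6.15
eef_pos: [599.8, -41.2, 14.3]
ee_rot: [-3.139, -0.118, 0.022]
contact_force: [-15.6, 0.0, 11.6]
finger_gap: 79.6
grasp_force: 7.9
```

Seated against the rail (force rises, no motion). Back off, up, turn 90°, and go to the left end.

```bash
python3 -m crank '[-15,-1,0,0, -40,-3,0,0, -45,-3,20,0, -45,-3,60,0, -45,0,86,8, -40,30,86,16, -20,60,86,24, 0,90,86,32, 20,107,86,40, 39,107,86,48, 39,107,86,56, 39,107,86,64]'
python3 -m crank '[0,0,0,8, 0,0,0,16, 0,0,0,24, 0,0,0,26, 0,0,0,26]' -0.15
python3 - <<'E'
from h import *
s=r.read_state();print(s["eef_pos"],s["joint_pos"],s["finger_gap"])
print(np.degrees(np.arctan2(*R.from_rotvec(s["ee_rot"]).as_matrix()[[1,0],1])))
t=get_image("top")
a=t["color"][105:255,235:440,::-1];b=get_image("scene")["color"][200:385,140:400,::-1]
a=cv2.resize(a,(400,293),interpolation=2);b=cv2.resize(b,(400,285),interpolation=2)
cv2.imwrite("pics/t4.png",np.hstack([a[:285],b]))
E
```

```text
clock: 7.35
eef_pos: [649.1, 66.7, 101.4]
ee_rot: [2.593, 1.77, 0.008]
contact_force: [-0.5, -0.1, -0.8]
finger_gap: 79.8
grasp_force: 0.0
clock: 7.85
eef_pos: [647.5, 66.2, 101.1]
ee_rot: [2.138, 2.3, 0.004]
contact_force: [0.1, -0.1, 0.5]
finger_gap: 42.9
grasp_force: 0.0
[647.53948129  66.16345394 101.06719108] [ 0.08695523  0.77380478 -0.39908339  1.60360057  0.37350014  0.83768342
 -0.38872194] 42.89383404186805
4.179705294663225
```

View pics/t4.png

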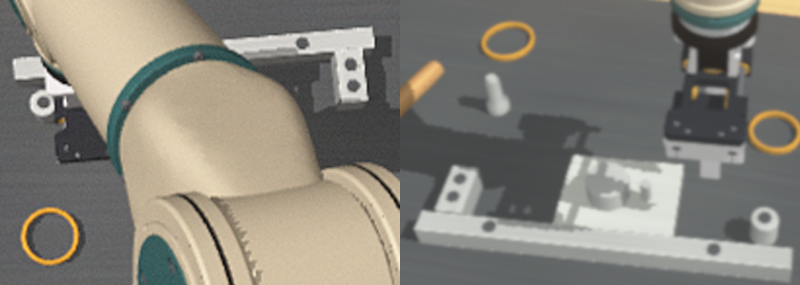

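The jig is flush on the rail in the scene view; its near-left top corner is at crop (684,165), i.e. full image (325,307). Check the finger's gap there, then descend.

```bash
python3 - <<'E'
from h import *
s=get_image("scene");p=ray(s,[(324.6,307)],26)[0];c,n=np.cos(.0742),np.sin(.0742);print(p,p[0]*c+p[1]*n,-p[0]*n+p[1]*c)
E
python3 -m crank '[0,0,-40,0, 0,0,-70,0, 0,0,-87,0, 0,0,-87,0, 0,0,-87,0]'
```

```text
[606.73824467  27.89216943  26.        ] 607.1364700810432 -17.163255967066792
clock: 8.5
eef_pos: [646.9, 66.5, 14.1]
ee_rot: [2.136, 2.303, 0.002]
contact_force: [0.3, 0.0, 0.2]
finger_gap: 40.2
grasp_force: 0.0
```

```bash
python3 -m crank '[3,-10,0,0, 6,-18,0,0, 8,-24,0,0, 8.5,-30,0,0, 9,-36,0,0, 9.5,-42,0,0, 10,-48,0,0, 10.5,-54,0,0, 11,-60,0,0, 11.5,-66,0,0, 12,-72,0,0, 12.5,-78,0,0]'
python3 -m crank '[0.5,-6,0,0, 1,-12,0,0, 1.5,-18,0,0, 2,-24,0,0, 2.5,-30,0,0, 3,-34,0,0, 3.3,-37,0,0, 3.3,-38,0,0, 3.3,-38,0,0]'
python3 - <<'E'
from h import *
a=get_image("top")["color"][105:255,235:440,::-1];b=get_image("scene")["color"][200:385,140:400,::-1]
a=cv2.resize(a,(400,293),interpolation=2);b=cv2.resize(b,(400,285),interpolation=2)
cv2.imwrite("pics/t5.png",np.hstack([a[:285],b]))
E
```

```text
clock: 9.7
eef_pos: [658.9, -8.2, 14.4]
ee_rot: [-2.132, -2.303, -0.007]
contact_force: [-0.7, 6.9, 4.6]
finger_gap: 39.6
grasp_force: 3.3
clock: 10.6
eef_pos: [661.9, -46.3, 14.4]
ee_rot: [-2.133, -2.303, -0.006]
contact_force: [-1.3, 6.1, 5.0]
finger_gap: 40.1
grasp_force: 3.1
```

View pics/t5.png

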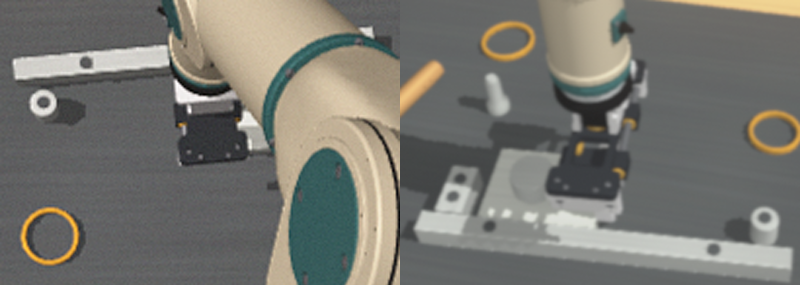

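The jig lies along the rail, with roughly 14 mm left to the square stop. Creep on.

```bash
python3 -m crank '[0.3,-3,0,0, 0.6,-6,0,0, 0.9,-9,0,0, 1,-11,0,0, 1,-12,0,0, 1,-12,0,0]'
python3 -m crank '[0.1,-1,0,0, 0.2,-2,0,0, 0.2,-3,0,0, 0.2,-3,0,0]'
python3 -m crank '[0.1,-1,0,0, 0.2,-2,0,0, 0.2,-3,0,0, 0.2,-3,0,0]'
```

```text
clock: 11.3
eef_pos: [662.8, -58.0, 14.4]
ee_rot: [-2.132, -2.302, -0.006]
contact_force: [-1.6, 7.0, 5.7]
finger_gap: 40.1
grasp_force: 3.3
clock: 11.7
eef_pos: [662.9, -59.8, 14.4]
ee_rot: [-2.131, -2.302, -0.007]
contact_force: [-2.0, 8.0, 4.9]
finger_gap: 40.3
grasp_force: 4.1
clock: 12.1
eef_pos: [662.9, -59.9, 14.4]
ee_rot: [-2.128, -2.301, -0.011]
contact_force: [-2.7, 11.8, 5.8]
finger_gap: 39.7
grasp_force: 6.1
```

```bash
python3 -m crank '[0.2,-2,0,0, 0.3,-4,0,0, 0.3,-4,0,0]'
python3 -m crank '[0,10,0,0, -2,30,0,0, -3,45,10,0, -3,45,50,0, -3,45,90,0, -40,70,120,0, -80,100,150,0, -110,140,160,0, -140,180,160,0, -170,220,160,0, -190,265,160,0, -190,310,160,0]'
python3 -m crank '[0,50,0,0, 0,100,0,0, 0,100,0,0,0,100,0,0]'
python3 - <<'E'
from h import *
t=get_image("top");s=get_image("scene")
a=cv2.resize(t["color"][115:195,300:440,::-1],None,fx=5,fy=5,interpolation=2)[:,:700]
cv2.imwrite("pics/t6.png",a);cv2.imwrite("pics/s6.png",s["color"][:,:,::-1])
E
```

```text
clock: 12.4
eef_pos: [662.9, -59.9, 14.4]
ee_rot: [-2.124, -2.3, -0.016]
contact_force: [-2.8, 17.9, 5.8]
finger_gap: 40.1
grasp_force: 8.7
clock: 13.6
eef_pos: [471.8, 233.2, 174.6]
ee_rot: [2.135, 2.303, -0.003]
contact_force: [1.9, 0.1, -0.1]
finger_gap: 40.3
grasp_force: 0.0
clock: 14.0
eef_pos: [473.6, 334.2, 173.9]
ee_rot: [2.132, 2.306, 0.0]
contact_force: [-0.5, -0.9, 0.9]
finger_gap: 40.1
grasp_force: 0.0
```

View pics/t6.png

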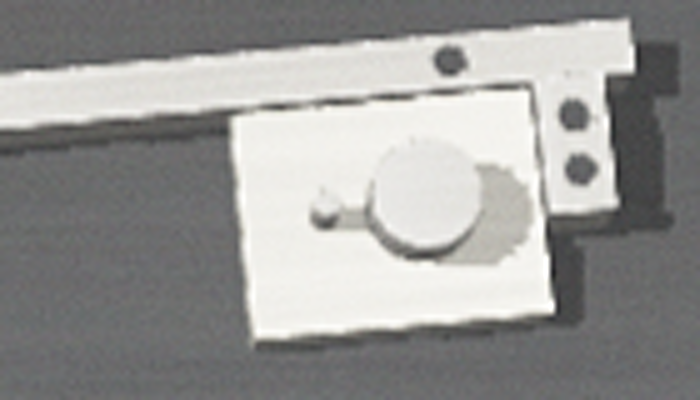

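The top view shows the jig in the corner, butted against the stop (x≈545) with only a thin dark line along the rail (y≈85–112). I'll measure the jig's edges against the rail.

Run:
```python
from h import *
t=get_image("top");g=cv2.cvtColor(t["color"],cv2.COLOR_RGB2GRAY).astype(float)
th=165
def col(cols,y0,y1,z,last=True):
    o=[]
    for x in cols:
        c=g[y0:y1,x]
        if last: i=np.where(c>th)[0][-1];o.append((x,y0+i+(c[i]-th)/(c[i]-c[i+1])))
        else: i=np.where(c>th)[0][0];o.append((x,y0+i-(c[i]-th)/(c[i]-c[i-1])))
    return ray(t,o,z)[:,:2]
def row(rows,x0,x1,z):
    o=[]
    for y in rows:
        c=g[y,x0:x1];i=np.where(c>th)[0][0];o.append((x0+i-(c[i]-th)/(c[i]-c[i-1]),y))
    return ray(t,o,z)[:,:2]
c,n=np.cos(.0742),np.sin(.0742);Q=np.array([[c,-n],[n,c]])
def rep(nm,w,k):
    q=w@Q; p=np.polyfit(q[:,1-k],q[:,k],1);res=q[:,k]-np.polyval(p,q[:,1-k]);ok=abs(res)<2.5*res.std();p=np.polyfit(q[ok,1-k],q[ok,k],1)
    print(nm,"pos",np.round(np.median(q[ok,k]),2),"slope deg vs 4.25",np.round(np.degrees(np.arctan(p[0])),2))
rep("rail front left part",col(range(255,340),115,145,34),0)
rep("jig near",col(range(353,408),160,195,26),0)
rep("jig left",row(range(142,180),335,360,26),1)
w=[(x,np.argmin(g[125:142,x])+125) for x in range(350,404,6)]
print([(x,y,int(g[y,x])) for x,y in w])
print(g[150,398:416].astype(int))
```

```text
Traceback (most recent call last):
IndexError: index 30 is out of bounds for axis 0 with size 30
```

Run:
```python
from h import *
t=get_image("top");g=cv2.cvtColor(t["color"],cv2.COLOR_RGB2GRAY).astype(float)
th=165
def col(cols,y0,y1,z):
    o=[]
    for x in cols:
        c=g[y0:y1,x];i=np.where(c>th)[0][-1];o.append((x,y0+i+(c[i]-th)/(c[i]-c[i+1])))
    return ray(t,o,z)[:,:2]
def row(rows,x0,x1,z):
    o=[]
    for y in rows:
        c=g[y,x0:x1];i=np.where(c>th)[0][0];o.append((x0+i-(c[i]-th)/(c[i]-c[i-1]),y))
    return ray(t,o,z)[:,:2]
c,n=np.cos(.0742),np.sin(.0742);Q=np.array([[c,-n],[n,c]])
def rep(nm,w,k):
    q=w@Q; p=np.polyfit(q[:,1-k],q[:,k],1);res=q[:,k]-np.polyval(p,q[:,1-k]);ok=abs(res)<2.5*res.std();p=np.polyfit(q[ok,1-k],q[ok,k],1)
    print(nm,"pos",np.round(np.median(q[ok,k]),2),"slope deg vs 4.25",np.round(np.degrees(np.arctan(p[0])),2))
rep("rail front left part",col(range(275,340),115,148,34),0)
rep("jig near",col(range(353,408),160,195,26),0)
rep("jig left",row(range(142,180),335,360,26),1)
for x in (352,362,372,382,392,402): print(x,g[126:142,x].astype(int))
print(g[150,398:416].astype(int))
```

```text
rail front left part pos 703.25 slope deg vs 4.25 0.1
jig near pos 602.31 slope deg vs 4.25 -0.06
jig left pos -117.18 slope deg vs 4.25 0.03
352 [235 225 218 218 226 225 224 223 230 205 128 213 244 239 237 240]
362 [224 218 218 222 223 219 225 228 225 157 205 243 239 238 238 240]
372 [216 221 223 222 218 223 225 236 177 143 228 242 238 238 240 240]
382 [222 223 222 221 225 227 233 170 135 231 243 241 241 240 241 243]
392 [125 104 117 200 231 234 167 148 234 244 242 241 240 242 240 242]
402 [224 224 223 224 235 174 106 227 246 242 243 242 243 243 242 243]
[188 187 184 185 197 233 245 245 247 245 171 234 232 232 220 150  88  94]
```

The jig sits parallel to the rail within 0.2°. The gaps are at most about 1 mm at the rail and the stop. The ring and punch look unmoved, and the hand is clear. Handing in.

```bash
python3 -c "
from workcell import r
print(r.finish_job())"
```

```text
the job is handed in; nothing more can be done
None
```

I pushed the jig flush along the rail and up against the square stop, backed the hand clear, and handed the job in at about 14 s; my last measurement put it within about 1 mm of both and parallel to about 0.2°, and the system returned no verdict.

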